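Roll the trim strip home on a clamped panel

TASK

Draw the hand roller out of its rack by the ball knob and let go of it on the open bench, then take it afresh by the orange grip block over its wheel. With the knob end raised, roll the wheel along the trim strip on the panel's upper edge, from one end to the other, with firm but never crushing pressure, until every section sits fully home (feel for the edge: nobody has measured how high the panel is clamped); press with the roller only, not with the gripper. Finally lay the roller back on the open bench, standing on its wheel and knob, let go, and leave all the other things where they are.

Things in the scene. Friction and masses are not known exactly. Their poses are not given: they have to be found in the camera images.
- roller: Hand roller, 0.42 kg, 190 mm long. Origin: on the bench right below the wheel's axle when it rests on wheel and ball knob (its frame is then level). x: from knob towards wheel (rolling direction), y: along the axle, z up. Steel yoke 46 mm wide (y), its crown ends at z = 62 mm; on it an orange grip block. A bent steel stem, 14 mm thick, leads back and down to a red knob.
- roller_grip (a point): Grip point in the orange block, at (0, 0, 88) mm in the roller's frame. The block is 56 mm (x) by 36 mm (y), from z = 62 to 102 mm; take it across its 36 mm from above.
- roller_knob (a point): Centre of the red ball knob, 40 mm diameter, at (-140, 0, 20) mm in the roller's frame. A ball turns easily between fingers: good to draw the roller by, not to press with. Its bottom is level with the wheel's: when rolling on an edge pitch the roller nose-down by 10 to 15 degrees to keep the knob off it.
- roller_axle (a point): Centre of the dark rubber wheel, at (0, 0, 25) mm in the roller's frame; wheel 50 mm diameter, 34 mm wide.
- rack: Fixed blue tool rack without floor; origin on the bench. Open mouth faces its -x (about world -y). Side walls 130 mm high, inner faces at y = +-42 mm, x = -55 to 45 mm; back wall at x = 43 mm; roof of 8 mm steel bars at z = 122 to 130 mm. The roller starts in it, axle within 10 mm of its origin, head under the bars, knob 85 mm out of the mouth. The head is clear when the roller's origin is beyond x = -100 mm.
- clamp: Two red clamp blocks fixed to the bench (45 mm high, out to x = +-43 mm, black knobs to x = 70) holding a wooden panel on edge, 26 mm thick (x), 204 mm long (y), centred on this origin (on the bench). On its upper edge a trim strip: six sections along y, 28 mm wide, 30 mm long, grey and white. Over 40 N from the roller crushes the edge.
- below_end0 (a point): On the bench right below the strip's end at section 0: (0, -90, 0) mm in the clamp's frame. The height at which the panel is clamped varies and is not measured: a fully seated strip's top lies 93 to 131 mm above the bench; find it by touch.
- below_end5 (a point): On the bench right below the strip's end at section 5: (0, 90, 0) mm in the clamp's frame. Beyond each end of the strip stands a fixed aluminium end block, 12 mm long (centres at y = -96 and +96 mm), 28 mm wide, its top level with a fully seated strip.
- wheel (a joint): Turning angle of the roller's wheel about its axle, rad (unlimited).
- strip0 (a joint): How far trim section 0 (centre at y = -75 mm in the clamp's frame) has been pushed down, m: 0 = standing 5 mm proud, 0.005 = fully home. It moves straight down only under more than about 9 N, and stays where it is left.
- strip1 (a joint): How far trim section 1 (centre at y = -45 mm in the clamp's frame) has been pushed down, m: 0 = standing 5 mm proud, 0.005 = fully home. It moves straight down only under more than about 9 N, and stays where it is left.
- strip2 (a joint): How far trim section 2 (centre at y = -15 mm in the clamp's frame) has been pushed down, m: 0 = standing 5 mm proud, 0.005 = fully home. It moves straight down only under more than about 9 N, and stays where it is left.
- strip3 (a joint): How far trim section 3 (centre at y = 15 mm in the clamp's frame) has been pushed down, m: 0 = standing 5 mm proud, 0.005 = fully home. It moves straight down only under more than about 9 N, and stays where it is left.
- strip4 (a joint): How far trim section 4 (centre at y = 45 mm in the clamp's frame) has been pushed down, m: 0 = standing 5 mm proud, 0.005 = fully home. It moves straight down only under more than about 9 N, and stays where it is left.
- strip5 (a joint): How far trim section 5 (centre at y = 75 mm in the clamp's frame) has been pushed down, m: 0 = standing 5 mm proud, 0.005 = fully home. It moves straight down only under more than about 9 N, and stays where it is left.
- screwdriver: Screwdriver lying on the bench beside the panel; origin at the middle of its underside (tools: on their long axis). A bystander: leave it alone.
- hammer: Hammer lying on the bench; origin at the middle of its underside (tools: on their long axis). A bystander: leave it alone.
- wrench: Wrench lying on the bench; origin at the middle of its underside (tools: on their long axis). A bystander: leave it alone.
- can: Green metal can, 70 mm diameter, 110 mm high; origin at the middle of its underside (tools: on their long axis). A bystander: leave it alone.
- glue: White bottle, 56 mm diameter, 150 mm high; origin at the middle of its underside (tools: on their long axis). A bystander: leave it alone.
- offcut: Wood offcut 60 x 140 x 22 mm; origin at the middle of its underside (tools: on their long axis). A bystander: leave it alone.
- mug: Blue mug, 80 mm diameter, 90 mm high; origin at the middle of its underside (tools: on their long axis). A bystander: leave it alone.

How it is judged:
By the outcome, as a careful person would: the job done as asked, in the order asked, and still so for the second after the job is handed in, with the robot touching nothing.
It also fails if it takes over 72 s, if anything falls off the work surface, if the arm or the gripper's body presses on something with over 40 N, if the wrist force passes 120 N, or if a joint passes its speed limit or range.

ROBOT

A 7-joint arm with a two-finger parallel gripper is mounted at the origin on the work surface. World frame = base frame: x ahead of the robot, y to its left, z up, the work surface at z = 0. Lengths are in mm, angles in rad, forces in N, time in s.
With the tool pointing down it reaches from about 400 to 875 mm from the base axis. Payload 19.3 kg.
Tool frame: the origin (TCP) lies at the very end of the fingers, on their centre line; the grasp point (between the pads) lies 19 mm behind it (grip_point_offset is the z of the grasp point in the tool frame, in mm); z points along the fingers, y is the line along which they close (so a half turn about z gives the same grasp; the last joint's range is limited). The gripper opens to 85 mm and grips with 20 to 120 N. Pads are 22 mm wide; open, the fingers measure 114 mm over their backs; the gripper's body (76 mm by 85 mm) begins 54 mm behind the grasp point. The pads swing forward as they close: fully open they stand 13 mm farther back than shut.
Start: joints at [-1.192, 0.521, -0.036, 1.599, 0.021, 1.021, -0.113], TCP at [271.194, 563.088, 231.291] pointing down, gripper open.
Joint ranges: [-2.91, 2.91], [-0.3, 2.13], [-1.5, 1.42], [0.17, 2.43], [-1.26, 4.41], [0.16, 1.93], [-2.52, 2.52]. Speed limits (rad/s): [1.89, 1.89, 2.39, 2.39, 3.01, 3.01, 3.01].

INTERFACE

Orientations are given as a 3x3 rotation matrix whose columns are the frame's x, y, z axes.
In Python, from workcell import movep, movel, goto_joints, open_gripper, clamp, wait, inverse_kinematics, read_state, camera, PlanningError, finish_job, grip_point_offset gives the robot as it stands. Calls block until the motion is done:
- movep(position, orientation): joint-space move of the TCP to a pose.
- movel(position, frame=None, max_speed=150, guard=None): straight line of the TCP; frame=None keeps the orientation; max_speed is the mean speed in mm/s. With guard (N) it stops when the force on the tool has changed by that much, and returns True; else False.
- goto_joints(angles): joint-space move.
- open_gripper() and clamp(): open the fingers fully, or close them until they stop; the grip force is fixed at half the most.
- wait(seconds).
- inverse_kinematics(position, orientation): joint angles nearest the present ones, or None.
- read_state(): the state.
- camera(name): name is "scene" or "top" or "wrist"; returns a dict with "image" (480x640x3 uint8, blue, green, red), "range_z" (480x640 float32, mm along the optical axis (not along the pixel's ray), 0 where there is no reading), "fx", "fy", "cx", "cy" (pixels), "cam_to_world" (4x4, takes a point from camera to world coordinates). Camera axes: x right, y up, looking along -z (the intrinsics and any distortion apply to the point x, -y, -z); pixel columns grow to the right and rows downward; lengths in mm; the calibration is good to about 2 mm. A picture is of the moment at which its call begins.
A pose or a line that the arm cannot do raises PlanningError and nothing moves.
- finish_job(): hands the job in; it is judged then, once.
The state is a dict: "time": time; "qpos": joint angles; "qvel": joint speeds; "joint_efforts": joint torques, N m; "eef_pos": TCP position; "tool_rot": TCP orientation; "ft_force": force on the tool from outside, world axes, zero at the start; "torque": the same for the moment, N m; "finger_gap": finger opening in mm; "gripper_force": force on a finger pad.
Only numpy, scipy, OpenCV 4.12 (cv2) and the standard library are available. Lean on these libraries where they do the work, as an engineer would, in place of code of your own. Each camera call takes 0.05 s, during which the arm holds its last target. There are 200 camera calls.

## Working session

There is one attempt and no reset: what is moved stays moved. The work goes in short steps, each a Python script; the robot and the scene stay as the last script left them, time stands still between calls to the robot, and variables do not carry over. Pictures are saved under pics/ and viewed, at most 10 in all, crops included, and the job is handed in when it is done.

```bash
ls; mkdir -p pics
python3 - <<'E'
from workcell import *
import cv2,numpy as np
print(grip_point_offset)
s=read_state();print(s['time'],s['eef_pos'],s['tool_rot'],s['ft_force'],s['finger_gap'])
for n in ['top','scene']:
    c=camera(n);cv2.imwrite(f'pics/{n}0.png',c['image']);np.savez(f'{n}0.npz',**c)
    print(n,c['fx'],c['fy'],c['cx'],c['cy'],np.round(c['cam_to_world'],3).tolist(),[k for k in c])
E
```

```text
pics
-18.700000000000003
0.0 [271.06478892 562.78811415 230.74026759] [[-9.00972777e-01  4.33875437e-01 -4.00931766e-04]
 [ 4.33875611e-01  9.00972155e-01 -1.06331511e-03]
 [-1.00117951e-04 -1.13197248e-03 -9.99999354e-01]] [-0.40232499  0.94790166 -0.13271203] 85.54776065822213
top 580.9193199440687 580.9193199440687 319.67610321306114 237.1176262047631 [[-0.021, 0.987, -0.159, 329.774], [-1.0, -0.022, 0.0, 6.491], [-0.003, 0.159, 0.987, 1590.538], [0.0, 0.0, 0.0, 1.0]] ['image', 'range_z', 'fx', 'fy', 'cx', 'cy', 'cam_to_world']
scene 473.3566299522195 473.3566299522195 309.98818072036937 244.93425568797542 [[-0.536, -0.717, 0.446, 1088.161], [0.844, -0.451, 0.289, 375.315], [-0.006, 0.532, 0.847, 1095.019], [0.0, 0.0, 0.0, 1.0]] ['image', 'range_z', 'fx', 'fy', 'cx', 'cy', 'cam_to_world']
```

View pics/top0.png

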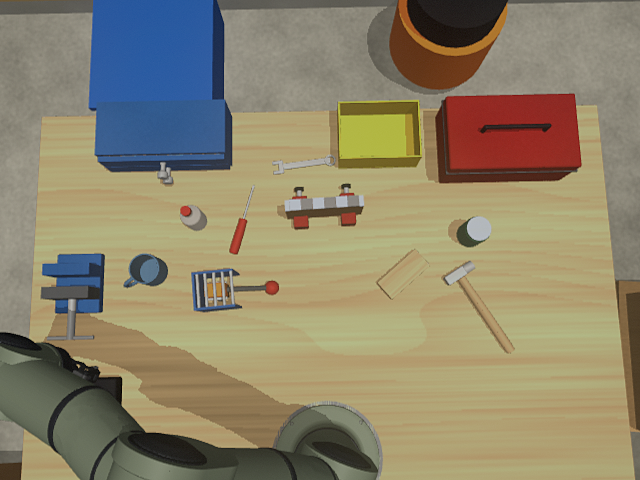

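View pics/scene0.png

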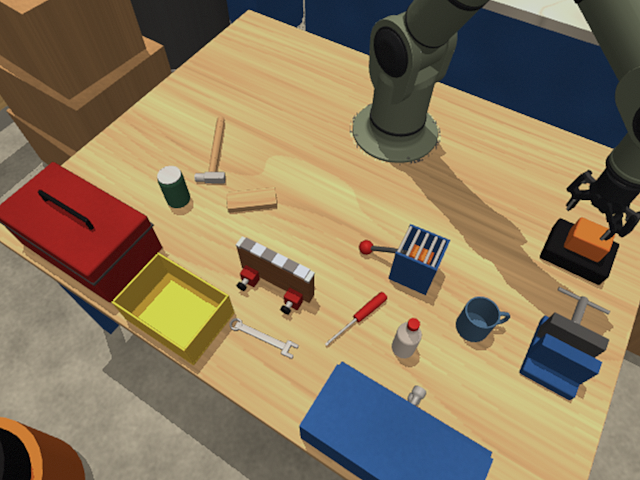

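```bash
cat > h.py <<'E'
import numpy as np,cv2
def pts(c,mask):
    v,u=np.nonzero(mask&(c['range_z']>0)); z=c['range_z'][v,u]
    P=np.c_[(u-c['cx'])/c['fx']*z,-(v-c['cy'])/c['fy']*z,-z,np.ones(len(z))]
    return (P@np.array(c['cam_to_world']).T)[:,:3],u,v
def hsv(c): return cv2.cvtColor(c['image'],cv2.COLOR_BGR2HSV)
def box(u0,v0,u1,v1):
    m=np.zeros((480,640),bool);m[v0:v1,u0:u1]=1;return m
E
python3 - <<'E'
from h import *
for n,kb,pb,rb in [('top',(255,275,290,300),(275,180,375,235),(185,262,245,315)),('scene',(355,235,376,258),(230,230,325,310),(385,220,455,295))]:
    c=dict(np.load(n+'0.npz'));H=hsv(c)
    red=((H[...,0]<8)|(H[...,0]>172))&(H[...,1]>150)
    P,_,_=pts(c,red&box(*kb)); print(n,'knob',len(P),P.mean(0),P.min(0),P.max(0))
    P,u,v=pts(c,(H[...,1]<60)&box(*pb)); P=P[(P[:,2]>85)&(P[:,2]<150)]
    print('strip',len(P),P.min(0),P.max(0),np.median(P,0)); 
    print(np.histogram(P[:,2],bins=8)); T=P[P[:,2]>np.percentile(P[:,2],60)-4]
    r=cv2.minAreaRect(T[:,:2].astype(np.float32)); print(r)
    org=(H[...,0]>8)&(H[...,0]<20)&(H[...,1]>170)&box(*rb)
    P,_,_=pts(c,org); P=P[(P[:,2]>80)]; print('orange',len(P),P.min(0) if len(P) else 0,P.max(0) if len(P) else 0)
    P,_,_=pts(c,box(*rb)); P=P[P[:,2]>118]; print('rack top',cv2.minAreaRect(P[:,:2].astype(np.float32)),P[:,2].max())
    if n=='top':
        P,u,v=pts(c,box(240,170,460,400)); 
        for uu,vv in [(242,222),(405,274),(460,270),(330,440)]:
            print(uu,vv,pts(c,box(uu,vv,uu+1,vv+1))[0])
E
```

```text
top knob 140 [446.97117265 137.70973556  34.29402445] [431.12623305 121.28908757  20.43933318] [464.20865257 153.28166083  44.7387293 ]
strip 858 [ 634.83642191 -107.57244869  114.06965614] [672.22914344  96.53590096 141.01632857] [653.15281042  -6.49821895 130.85669006]
(array([  2,   6,  39, 131, 257, 284, 122,  17]), array([114.06965614, 117.4379902 , 120.80632425, 124.1746583 ,
       127.54299236, 130.91132641, 134.27966046, 137.64799452,
       141.01632857]))
((653.417236328125, -5.863311767578125), (29.605640411376953, 202.9800262451172), 2.780116081237793)
orange 116 [420.14369951 250.00038991  82.05557101] [456.06908241 295.7646271  110.4823238 ]
rack top ((437.6930847167969, 278.3105163574219), (96.94407653808594, 104.78876495361328), 4.753403186798096) 140.43661020064087
242 222 [[627.85076497 218.35972789  25.51500775]]
405 274 [[ 475.15394181 -221.47139099   27.528496  ]]
460 270 [[ 483.00836101 -370.90009866   24.85393473]]
330 440 [[ 84.18524869  -7.04636179 217.29671012]]
scene knob 146 [455.47060421 140.31220492  33.40676558] [436.41069443 122.2425755    1.3163528 ] [467.69813217 156.50181508  44.87633263]
strip 968 [ 635.51747802 -109.69927436  116.15013572] [674.21521798  94.08030375 138.55049768] [ 6.55897491e+02 -6.40419347e-01  1.32888882e+02]
(array([  5,   4,  12,  46, 106, 319, 398,  78]), array([116.15013572, 118.95018097, 121.75022621, 124.55027146,
       127.3503167 , 130.15036195, 132.95040719, 135.75045244,
       138.55049768]))
((654.943115234375, -7.3082733154296875), (31.28075408935547, 200.99337768554688), 2.7909586429595947)
orange 164 [422.44991595 254.60527484  82.26227541] [476.95790843 305.25679703 130.65672472]
rack top ((438.8697509765625, 275.5085754394531), (102.10315704345703, 103.96406555175781), 4.632813453674316) 137.141240197206
```

```bash
cat >> h.py <<'E'
from workcell import *
def tool(yaw,pitch=0,flip=1):
    "tool orientation for roller heading yaw (rad), nose-down pitch (rad)"
    x=np.array([np.cos(yaw),np.sin(yaw),0]);z=np.array([0,0,1.]);y=np.cross(z,x)
    xr=np.cos(pitch)*x-np.sin(pitch)*z; zr=np.cos(pitch)*z+np.sin(pitch)*x
    zt=-zr; yt=flip*y
    return np.c_[np.cross(yt,zt),yt,zt]
E
python3 - <<'E'
from h import *
ya=np.radians(94.7);d=np.array([np.cos(ya),np.sin(ya),0]);k=np.array([449,138,4.])
yc=np.radians(92.8);e=np.array([np.cos(yc),np.sin(yc),0]);C=np.array([654,-6.5,0])
for f in (1,-1):
    for nm,p,o in [('k',k,tool(ya,0,f)),('kup',k+[0,0,130],tool(ya,0,f)),('k2',k-170*d,tool(ya,0,f)),('g',k-30*d+[0,0,65],tool(ya,0,f)),('gup',k-30*d+[0,0,260],tool(ya,0,f)),
      ('s0',C-96*e+[0,0,215],tool(yc,.21,f)),('s5',C+96*e+[0,0,215],tool(yc,.21,f)),('s5r',C+96*e+[0,0,215],tool(yc+np.pi,.21,f))]:
        q=inverse_kinematics(p,o); print(f,nm,None if q is None else np.round(q,2))
E
```

```text
1 k [-0.16  0.7  -0.35  2.13  0.58  0.41  2.25]
1 kup [-0.1   0.45 -0.42  2.07  0.29  0.67  2.52]
1 k2 [-0.61  0.89  0.79  2.18 -1.23  0.63 -1.96]
1 g [-0.05  0.57 -0.4   2.12  0.43  0.53  2.45]
1 gup [ 0.6   0.47 -1.26  1.93  0.5   1.12  2.36]
1 s0 [-0.66  0.96  1.22  1.57 -0.76  1.15 -2.45]
1 s5 [ 0.35  0.93 -1.28  1.47  1.02  1.57  2.22]
1 s5r [-0.38  0.62  0.4   1.56 -0.51  1.06  0.27]
-1 k [-0.53  0.69  0.14  2.15 -0.29  0.32 -0.06]
-1 kup [-0.65  0.44  0.29  2.1  -0.21  0.62 -0.13]
-1 k2 [-0.16  0.69  0.14  2.16 -0.29  0.31  0.3 ]
-1 g [-0.54  0.56  0.23  2.15 -0.28  0.46 -0.01]
-1 gup [-0.69  0.24  0.4   1.98 -0.11  0.94 -0.16]
-1 s0 [-0.39  0.67  0.57  1.56 -0.16  0.98  0.21]
-1 s5 [-0.59  0.65  0.43  1.53 -0.05  1.05 -0.16]
-1 s5r [-0.75  0.96  1.22  1.58 -1.09  1.42 -2.44]
```

Run:
```python
from h import *
ya=np.radians(94.7);R=tool(ya,0,-1)
movep([449,138,230],R)
c=camera('wrist');cv2.imwrite('pics/w1.png',c['image']);np.savez('w1.npz',**c)
H=hsv(c);red=((H[...,0]<8)|(H[...,0]>172))&(H[...,1]>150)
P,u,v=pts(c,red);m=P[:,2]>5;P=P[m];print(read_state()['time'],len(P),P.mean(0),P.min(0),P.max(0),u.mean(),v.mean(),read_state()['eef_pos'])
# ray of mask centroid onto z=20
T=np.array(c['cam_to_world']);r=T[:3,:3]@[(u.mean()-c['cx'])/c['fx'],-(v.mean()-c['cy'])/c['fy'],-1]
print(T[:3,3]+r*(20-T[2,3])/r[2])
```

```text
1.8333 7107 [563.19130114 170.00286629  37.4625917 ] [380.97294384 -66.431426     5.14447317] [642.78436332 255.23569467 325.74751972] 463.3304739136549 191.9340458444663 [448.9856218  139.15018855 229.90456032]
[566.45209116 166.67433357  20.        ]
```

View pics/w1.png

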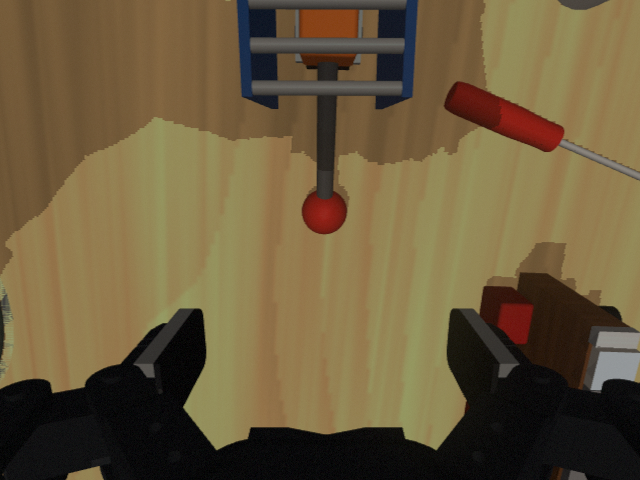

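The wrist view shows the knob at (324,212), the stem running up to the orange head near (330,35) under the bars, and the screwdriver and panel to the right.

```bash
cat >> h.py <<'E'
def ray(c,u,v,z):
    T=np.array(c['cam_to_world']);r=T[:3,:3]@[(u-c['cx'])/c['fx'],-(v-c['cy'])/c['fy'],-1]
    return T[:3,3]+r*(z-T[2,3])/r[2]
E
python3 - <<'E'
from h import *
c=dict(np.load('w1.npz'));H=hsv(c)
red=((H[...,0]<6)|(H[...,0]>172))&(H[...,1]>150)&box(295,180,355,240)
v,u=np.nonzero(red);k=ray(c,u.mean(),v.mean(),20)
# stem direction
g=ray(c,329,66,62); print('knob',k,'stem-end approx',g)
k[2]=5
ya=np.radians(94.7);d=np.array([np.cos(ya),np.sin(ya),0]);R=tool(ya,0,-1)
movel([k[0],k[1],60],R)
print('guard',movel(k,max_speed=80,guard=15))
clamp();s=read_state();print(s['time'],s['eef_pos'],s['finger_gap'],s['gripper_force'],s['ft_force'])
if 30<s['finger_gap']<44:
    p=np.array(s['eef_pos'])
    print(movel(p-60*d,max_speed=80,guard=25)); print(read_state()['ft_force'])
    print(movel(p-170*d,max_speed=100,guard=25))
    s=read_state();print(s['time'],s['eef_pos'],s['finger_gap'],s['ft_force'])
    c=camera('scene');cv2.imwrite('pics/s2.png',c['image'][120:400,150:550])
E
```

```text
knob [446.84321929 137.77163133  20.        ] stem-end approx [441.43987275 251.87306751  62.        ]
guard False
4.4583 [446.69046801 137.82497861   5.38212778] 37.55265480321285 58.61111104488373 [-2.52519219 -0.27823815 12.040288  ]
False
[ 0.15507131 -6.44751026  8.09960228]
False
6.6083 [460.81284807 -31.43714191   5.51131175] 37.33693723624824 [ 0.04741213 -0.39580492  7.59223478]
```

View pics/s2.png

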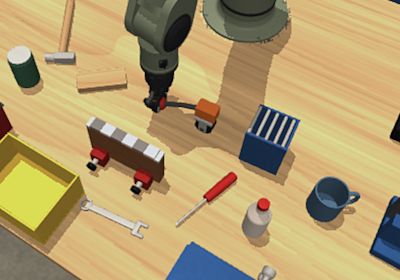

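The roller is out of the rack (orange block at about (207,108) in the crop), still standing on wheel and knob. Next I release it, rise and locate the block.

Run:
```python
from h import *
open_gripper(); p=np.array(read_state()['eef_pos'])
movel(p+[0,0,60]); movel([455,60,250],max_speed=250)
c=camera('wrist');cv2.imwrite('pics/w3.png',c['image']);np.savez('w3.npz',**c)
H=hsv(c)
red=((H[...,0]<5)|(H[...,0]>172))&(H[...,1]>150); org=(H[...,0]>=6)&(H[...,0]<16)&(H[...,1]>190)
for n,m,z in(('red',red,20),('org',org,102)):
    k,l,st,ce=cv2.connectedComponentsWithStats(m.astype(np.uint8))
    for i in range(1,k):
        if st[i,4]>300:
            P,_,_=pts(c,l==i); print(n,st[i],ce[i],'ray',ray(c,*ce[i],z),'depth',np.median(P,0))
            ys,xs=np.nonzero(l==i);print(cv2.minAreaRect(np.array([ray(c,a,b,z)[:2] for a,b in zip(xs,ys)],np.float32)))
print(read_state()['time'])
```

```text
red [ 448    0  120   54 3316] [514.44571773  21.46893848] ray [595.88344037 226.63916285  20.        ] depth [595.90186032 226.2145451   24.27205508]
((590.1655883789062, 229.4144287109375), (26.141300201416016, 102.05390930175781), 74.23751831054688)
red [ 498  208   39   44 1395] [517.58351254 229.88458781] ray [635.06583579  52.9357317   20.        ] depth [622.13603078  58.07323579  45.89613284]
((634.8963623046875, 52.72682571411133), (31.357051849365234, 41.81685256958008), 2.0024254322052)
red [306 282  39  36 968] [324.5981405  300.75516529] ray [460.08943189 -33.55138946  20.        ] depth [459.6098574  -26.0167111   36.44863795]
((460.3556213378906, -32.75762939453125), (37.73027801513672, 37.04304885864258), 1.0800902843475342)
org [ 304  116   53   81 3594] [329.55731775 151.80050083] ray [452.04157058 113.96043931 102.        ] depth [451.949474   114.41548156 102.69557461]
((452.2323913574219, 110.36735534667969), (34.9765739440918, 55.37582015991211), 3.224299669265747)
8.7667
```

View pics/w3.png

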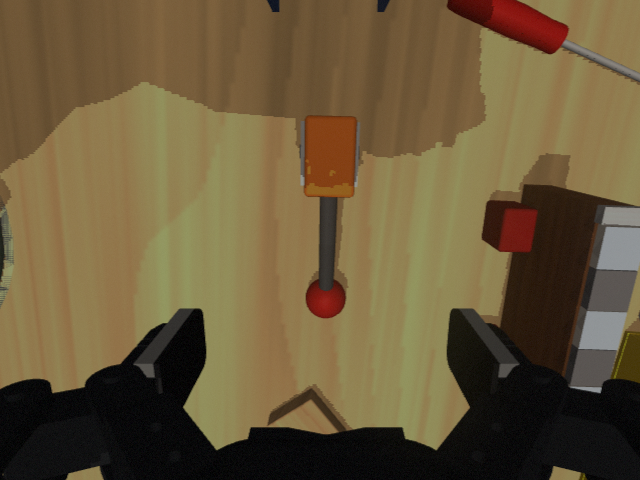

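The image shows the block at (330,152) and the knob at (325,298), with the roller free on open bench and its axis at yaw about 93.3°.

```bash
cat >> h.py <<'E'
YC=np.radians(92.8);EY=np.array([np.cos(YC),np.sin(YC),0]);C=np.array([654.2,-6.5,0]);PI=np.radians(12)
RP=tool(YC,PI,-1)
def tcp(s,h,H=69):
    "TCP for wheel centre at clamp y=s, wheel bottom at height h"
    return C+s*EY+[0,0,h+25]-(H-25)*RP[:,2]
E
python3 - <<'E'
from h import *
R=tool(np.radians(93.3),0,-1)
movel([452,108,130],R,max_speed=200)
print('guard',movel([452,108,69],max_speed=80,guard=12))
clamp();s=read_state();print(s['time'],s['eef_pos'],s['finger_gap'],s['gripper_force'],s['ft_force'])
if 30<s['finger_gap']<40:
    movel([452,108,260])
    print(read_state()['ft_force'])
    movep(tcp(-106,170),RP)
    wait(.3)
    s=read_state();print(s['time'],s['eef_pos'],tcp(-106,170),s['finger_gap'],s['ft_force'])
    c=camera('scene');cv2.imwrite('pics/s4.png',c['image'][100:400,120:520])
E
```

```text
guard False
10.9833 [452.12616608 108.04143409  69.30520583] 35.08765899949116 60.149107575416565 [-1.07668126  0.04240658  7.12625338]
[-0.90824982  0.10784396 -4.36230447]
13.8333 [ 658.9026961  -102.60245228  238.43036992] [ 658.93119232 -103.23625775  238.03849443] 35.374597240247454 [-0.28694083 -0.34068038 -3.09812096]
```

View pics/s4.png

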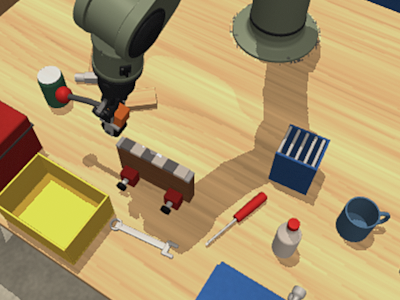

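The roller is held over the end 0 side with its knob up at (63,95) in the crop. Next I feel for the end block.

Run:
```python
from h import *
movel(tcp(-106,145),max_speed=60)
b=np.array(read_state()['ft_force']);print(b)
print(movel(tcp(-106,85),max_speed=20,guard=7))
s=read_state();p=np.array(s['eef_pos']);print(s['time'],p,s['ft_force']-b, 'h',p[2]-tcp(-106,0)[2])
h=p[2]-tcp(-106,0)[2]
movel(tcp(-106,h+12),max_speed=60)
print(read_state()['ft_force']-b,read_state()['time'])
```

```text
[-0.7692618  -0.54068598 -3.91546018]
True
15.7167 [ 659.02679962 -103.75803187  195.12969174] [ 0.46484966  0.72249525 10.35047503] h 127.09119730704825
[0.48370749 0.02201883 0.60808108] 16.0833
```

```bash
cat >> h.py <<'E'
def roll(s0,s1,h,b,n,v=50,guard=25):
    out=[]
    for s in np.linspace(s0,s1,n+1)[1:]:
        g=movel(tcp(s,h),max_speed=v,guard=guard); st=read_state(); f=np.array(st['ft_force'])-b
        out.append((round(s),*np.round(f[1:],1),round(st['eef_pos'][2]-tcp(s,h)[2],2)))
        if g: print('GUARD',out[-1]); break
    print(out,round(st['time'],1)); return not g
E
python3 - <<'E'
from h import *
b=np.array([-.4,-.4,-3.7])
movel(tcp(-106,129.8),max_speed=60)
roll(-106,106,129.8,b,7)
s=read_state();print(s['finger_gap'],s['torque'])
c=camera('scene');cv2.imwrite('pics/s5.png',cv2.resize(c['image'][130:330,200:420],None,fx=2.5,fy=2.5))
E
```

```text
[(-76, np.float64(1.8), np.float64(9.3), np.float64(0.7)), (-45, np.float64(1.7), np.float64(7.8), np.float64(0.25)), (-15, np.float64(1.9), np.float64(9.4), np.float64(0.1)), (15, np.float64(1.9), np.float64(9.7), np.float64(0.07)), (45, np.float64(1.2), np.float64(9.0), np.float64(0.02)), (76, np.float64(1.1), np.float64(8.9), np.float64(0.0)), (106, np.float64(-0.1), np.float64(-0.8), np.float64(-0.09))] 21.7
35.36484192223474 [ 0.46955172 -0.0106996  -0.02453218]
```

View pics/s5.png

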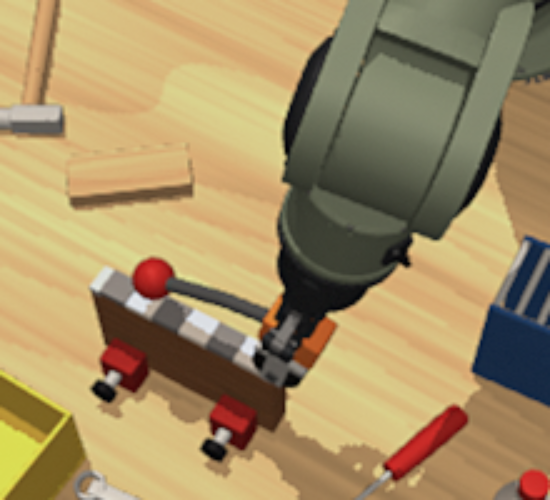

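The first pass went as planned: the wheel is past end 5 and the knob is clear of the edge. Now a lower pass back.

Run:
```python
from h import *
b=np.array([-.4,-.4,-3.7])
movel(tcp(106,127.8),max_speed=60)
if roll(106,-84,127.8,b,7,v=60):
    # settle to ~20 N at section 0
    h=127.8
    for i in range(12):
        h-=.3; g=movel(tcp(-84,h),max_speed=10,guard=20); st=read_state(); f=st['ft_force'][2]-b[2]
        print(round(h,1),round(f,1),round(st['eef_pos'][2]-tcp(-84,h)[2],2))
        if f>16 or g: break
print(st['time'])
```

```text
[(79, np.float64(-1.6), np.float64(8.5), np.float64(0.37)), (52, np.float64(-0.6), np.float64(9.3), np.float64(0.17)), (25, np.float64(-1.8), np.float64(7.3), np.float64(0.07)), (-3, np.float64(-0.9), np.float64(8.6), np.float64(0.12)), (-30, np.float64(-0.1), np.float64(8.7), np.float64(0.1)), (-57, np.float64(0.8), np.float64(8.0), np.float64(0.01)), (-84, np.float64(-1.8), np.float64(4.4), np.float64(-0.23))] 26.2
127.5 8.3 0.01
127.2 11.6 0.22
126.9 14.5 0.47
126.6 17.1 0.7
27.2
```

```bash
cat >> h.py <<'E'
def froll(s0,s1,h,b,F=22,step=10,v=30):
    out=[]
    for s in np.arange(s0,s1+np.sign(s1-s0)*.1,np.sign(s1-s0)*step):
        g=movel(tcp(s,h),max_speed=v,guard=14); st=read_state(); f=st['ft_force'][2]-b[2]
        out.append((int(s),round(h,2),round(float(f),1),round(float(st['eef_pos'][2]-tcp(s,0)[2]),2)))
        if g: print('GUARD')
        if f>34: break
        h+=np.clip((f-F)*.05,-.3,.3)
    print(*out,round(st['time'],1)); return h
E
python3 - <<'E'
from h import *
b=np.array([-.4,-.4,-3.7])
froll(-84,90,126.4,b)
E
```

```text
(-84, 126.4, 20.2, 127.25) (-74, np.float64(126.31), 20.9, 127.27) (-64, np.float64(126.26), 21.5, 127.23) (-54, np.float64(126.23), 22.8, 127.24) (-44, np.float64(126.27), 22.6, 127.29) (-34, np.float64(126.3), 21.2, 127.28) (-24, np.float64(126.26), 21.8, 127.24) (-14, np.float64(126.25), 22.9, 127.3) (-4, np.float64(126.3), 21.7, 127.26) (6, np.float64(126.28), 22.4, 127.27) (16, np.float64(126.3), 22.2, 127.28) (26, np.float64(126.31), 21.1, 127.24) (36, np.float64(126.27), 21.0, 127.26) (46, np.float64(126.22), 21.9, 127.26) (56, np.float64(126.21), 21.9, 127.23) (66, np.float64(126.2), 21.9, 127.23) (76, np.float64(126.2), 22.2, 127.24) (86, np.float64(126.21), 21.0, 127.23) 35.7
```

Run:
```python
from h import *
b=np.array([-.4,-.4,-3.7])
froll(91,97,126.2,b,step=5)
movel(tcp(97,190),max_speed=120)
R=tool(np.radians(93.3),0,-1)
movep([452,108,200],R); movel([452,108,85],max_speed=120); wait(.3)
s=read_state();print(s['time'],s['ft_force'],s['finger_gap'])
c=camera('scene');cv2.imwrite('pics/s6.png',cv2.resize(c['image'][130:330,260:480],None,fx=2.5,fy=2.5));np.savez('s6.npz',**c)
```

```text
(91, 126.2, 22.9, 127.33) (96, np.float64(126.25), 22.3, 127.27) 36.3
39.225 [-0.85349447  0.09655152 -3.29862332] 35.24097812820888
```

View pics/s6.png

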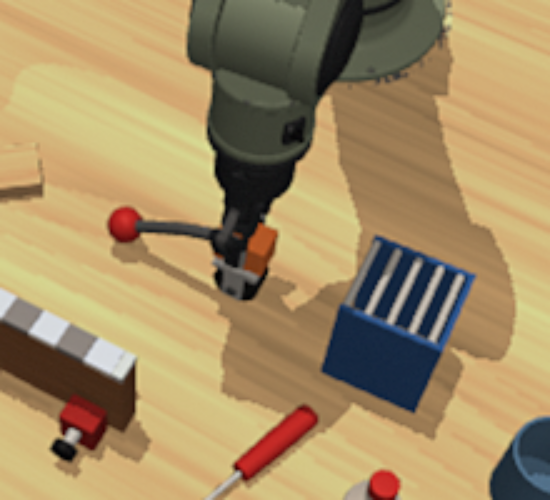

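The roller hangs over its spot with the knob at (125,225) in the crop. I'll check the knob height for slip, correct the pitch and set it down.

Run:
```python
from h import *
c=dict(np.load('s6.npz'));H=hsv(c)
red=((H[...,0]<8)|(H[...,0]>172))&(H[...,1]>150)&box(295,205,325,235)
P,_,_=pts(c,red);k=P.mean(0)-0;r=k-np.array(c['cam_to_world'])[:3,3];k=k+13*r/np.linalg.norm(r)
# knob centre expected (level): z=36 at TCP z=85; pitch about the grip point
dz=k[2]-36; a=np.arcsin(np.clip(dz/140,-.5,.5)); print('knob',k,'extra pitch deg',np.degrees(a))
a=np.clip(a,0,.25)
R=tool(np.radians(93.3),-a,-1)
G=np.array([452,108,110.])
movel(G+18.7*R[:,2],R,max_speed=60)
g=movel(G+[0,0,-32]+18.7*R[:,2],max_speed=25,guard=4)
s=read_state();print(g,s['eef_pos'],s['ft_force'])
open_gripper();wait(.3)
p=np.array(read_state()['eef_pos']);movel(p-100*R[:,2]*1.0,max_speed=120)
movel([452,0,260],tool(np.radians(93.3),0,-1),max_speed=200);wait(.5)
s=read_state();print(s['time'],s['ft_force'])
c=camera('scene');cv2.imwrite('pics/s7.png',cv2.resize(c['image'][130:380,200:480],None,fx=2.2,fy=2.2))
H=hsv(c)
t=camera('top');cv2.imwrite('pics/t7.png',t['image'])
a=dict(np.load('top0.npz'))['image'];d=cv2.absdiff(a,t['image']).max(2)>60
k,l,st,ce=cv2.connectedComponentsWithStats(d.astype(np.uint8))
print([tuple(x) for x in st[1:] if x[4]>25])
```

```text
knob [462.50869801 -31.16842722  37.2464011 ] extra pitch deg 0.5101033296076362
True [451.91472618 108.15264858  69.53173723] [ 1.02316191 -0.62672061  0.34341936]
43.5667 [ 0.61591609 -0.09207786 -0.29811023]
[(np.int32(234), np.int32(226), np.int32(133), np.int32(197), np.int32(11140)), (np.int32(207), np.int32(282), np.int32(6), np.int32(18), np.int32(49)), (np.int32(216), np.int32(283), np.int32(4), np.int32(14), np.int32(32)), (np.int32(225), np.int32(283), np.int32(6), np.int32(15), np.int32(54)), (np.int32(0), np.int32(332), np.int32(276), np.int32(148), np.int32(14051)), (np.int32(303), np.int32(427), np.int32(47), np.int32(13), np.int32(153)), (np.int32(308), np.int32(444), np.int32(30), np.int32(11), np.int32(177)), (np.int32(299), np.int32(455), np.int32(22), np.int32(7), np.int32(86)), (np.int32(362), np.int32(454), np.int32(16), np.int32(19), np.int32(150)), (np.int32(349), np.int32(467), np.int32(23), np.int32(13), np.int32(185))]
```

View pics/s7.png

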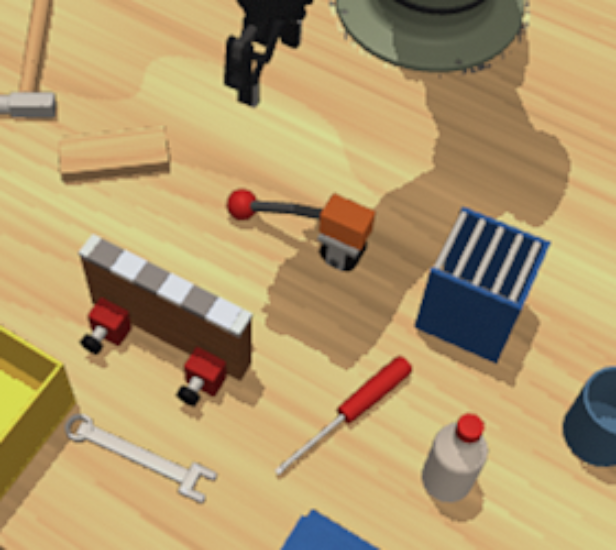

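The roller stands on its wheel and knob at (345,235), out of the gripper. The strip is flush and the other things haven't moved.

```bash
python3 -c "
from workcell import *
print(finish_job())"
```

```text
the job is handed in; nothing more can be done
None
```

The job is handed in at about 44 s: I rolled the trim strip end to end at about 22 N (it read level with the end block within 0.1 mm) and left the roller standing on its wheel and knob on the open bench, with nothing else moved.

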